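# Take the spool knob off the grass trimmer

### The job

Take the orange spool knob off the upturned grass trimmer so that the spool can be changed, and put it in the blue parts tray. Nothing shows which way it unscrews: ease it a little each way to feel which way gives, never wrenching it against the locked head or hauling on it, then unscrew it till it is free, lift it off and leave it lying in the tray. Leave the pots, the spare spool, the dish and the screwdriver where they are.

Things in the scene. Friction and masses are not known exactly. Their poses are not given: they have to be found in the camera images.
- knob_mid (a point): Orange hexagonal knob that holds the spool in: 42 mm across flats, 32 mm high, 60 g. Point: its centre, half-way up, on its axis. z up along the axis when fitted; its x axis is square to one flat (flats every 60 degrees). Closed on top, it screws over a threaded boss on a coarse two-start thread, lead 16 mm; hand unmarked. About 0.65 of a turn frees it. 0.1 to 0.35 N m turns it off, less after the first 3 mm of rise (spring load)
- spindle (a point): Where the knob's axis meets the flat outer face of the trimmer's black round cutting head (104 mm wide, face level and 146 mm above the bench). The knob starts fitted 2 mm above this face, its centre 19 mm above; the boss inside stands 21 mm above the face. A tube and a guard (145 mm radius, top 137 mm above the bench) leave the head on its -y side. Some 40 N of pull, push or side load is safe for the plastic thread
- head (a joint): Twist of the black cutting head about its upright axis, rad, + anticlockwise from above. The head is held by a thin steel locking pin and winds round about 0.13 rad per N m put into it, springing back; more than 0.15 rad (about 1.1 N m) shears the pin
- tray_in (a point): Blue open parts tray, 150 x 190 mm (its x, y), 32 mm high, 4 mm walls and floor, empty, fixed. Point: centre of its inner floor
- spare_spool: Yellow spare spool lying on the bench, 64 mm wide, 26 mm high; origin under its centre. Leave alone
- seedling: Black square plant pot, 70 mm wide, 75 mm high, with a seedling 105 mm high; origin under its centre. Leave alone
- clay_pot: Empty terracotta pot, 90 mm wide, 85 mm high; origin under its centre. Leave alone
- dish: Clear round dish of perlite, 86 mm wide, 17 mm high; origin under its centre. Leave alone
- screwdriver: Red-handled screwdriver lying on the bench; leave alone
Not all that is in view belongs to the job. What is meant by the part that bears knob_mid is not pink, purple or red, and is the larger of those in its own colour.

How it is judged:
On the way, in this order (a step that is already met when the one before it is completed fails the run):
1. the knob is backed off along its thread, still on the spindle (z of knob_mid in the frame of spindle between 0.0235 and 0.031 m and horizontal distance between knob_mid and spindle below 0.004 m), for 0.05 s.
2. the knob is lifted clear of the spindle (z of knob_mid in the frame of spindle above 0.055 m), for 0.05 s.
At the end, for the whole second after the job is handed in: The orange knob is off the trimmer and lies inside the blue tray, below its rim (centre less than 30 mm above the tray floor), let go and at rest; no bystander has moved more than 30 mm (x of knob_mid in the frame of tray_in between -0.07 and 0.07 m and y of knob_mid in the frame of tray_in between -0.09 and 0.09 m and z of knob_mid in the frame of tray_in below 0.03 m and linear speed of knob below 0.02 m/s and angular speed of knob below 0.2 rad/s); the robot touches nothing.
It fails at once if the locked head is wrenched round by more than 0.15 rad (about 1.1 N m), either way (value of joint head above 0.15 rad or value of joint head below -0.15 rad).
It fails at once if the plastic thread is strained: the knob and the head bear on each other with over 120 N in all (about 65 N of it is the spring; some 40 N of pull, push or side load is safe) (contact force between knob and head above 120 N).
It fails at once if a bystander is pushed more than 30 mm from its place (distance of any of spare_spool, seedling, clay_pot, dish, screwdriver from where it was at the start of the episode above 0.03 m).
It also fails if it takes over 66 s, if anything falls off the work surface, if the arm or the gripper's body presses on something with over 40 N, if the wrist force passes 120 N, or if a joint passes its speed limit or range.

### The arm

A 6-joint arm with a two-finger parallel gripper is mounted at the origin on the work surface. World frame = base frame: x ahead of the robot, y to its left, z up, the work surface at z = 0. Lengths are in m, angles in rad, forces in N, time in s.
With the tool pointing down it reaches from about 0.375 to 0.9 m from the base axis. Payload 3.1 kg.
Tool frame: the origin (TCP) lies midway between the tips of the shut fingers; the grasp point (between the pads) lies 19 mm behind it; z points along the fingers, y is the line along which they close (so a half turn about z gives the same grasp; the last joint's range is limited). The gripper opens to 85 mm and grips with 20 to 120 N. Pads are 22 mm wide; open, the fingers measure 114 mm over their backs; the gripper's body (76 mm by 85 mm) begins 54 mm behind the grasp point. The pads swing forward as they close: fully open they stand 13 mm farther back than shut.
Start: joints at [0.945, 0.527, 1.433, -0, 1.181, -0.178], TCP at [0.271, 0.563, 0.231] pointing down, gripper open.
Joint ranges: [-3.08, 3.08], [-0.75, 2.2], [0.22, 2.44], [-1.43, 4.57], [0, 2.65], [-2.85, 2.85]. Speed limits (rad/s): [2.79, 2.79, 3.14, 3.14, 3.14, 3.14].

### API

Orientations are given as a unit quaternion [x, y, z, w].
In Python, from bench import ctrl gives the robot as it stands.
- The arm moves only by the tool step_arm, never from a script. Its argument "series" is a list of rows, each an object with "slide": the shift along the tool's x, y, z scaled (see below), a list of three; "twist": the turn about the tool's z scaled (see below); "fingers": the opening, from -1 (shut) to 1 (fully open). A call has exactly 10 rows; each row is the pose to reach, as a shift and turn from the pose commanded when the call began, along the tool's axes at that moment; what a row does not reach only later rows make up. The controller multiplies each number of a shift by 1 m and each number of a turn by 45 degrees. A row lasts 1/10 s, in which the tool goes at most 50 mm and 8.59 degrees, less where a joint would pass 70% of its speed; a pose out of reach is approached as far as the arm can. A call with a number of a shift or a turn outside -1 to 1 is refused whole. A call with a gripper value outside its range is refused whole. The fingers move at their own pace and stop on an object; "newtons" is the grip in N (left out, the last holds). Time passes only in rows, so rows that repeat a pose let the fingers close, or fill a call up. It gives the time, the measured TCP pose, the force, the opening and the grip force at its end, in the units of the state.
- ctrl.read_state(): the state, without advancing time (a new reading comes with each control period).
- ctrl.grab_frame(name): name is "scene" or "top" or "wrist"; returns a dict with "img" (400x640x3 uint8, blue, green, red), "fx", "fy", "cx", "cy" (pixels), "pose" (4x4, takes a point from camera to world coordinates). Camera axes: x right, y down, z forward; pixel columns grow to the right and rows downward; lengths in m; the calibration is good to about 2 mm. A picture is of the moment at which its call begins. There is no depth.
- ctrl.hand_in(): hands the job in; it is judged then, once.
The state is a dict: "clock": time; "joints": joint angles; "qvel": joint speeds; "joint_efforts": joint torques, N m; "position": TCP position; "orientation": TCP orientation; "wrist_force": force on the tool from outside, world axes, zero at the start; "ft_torque": the same for the moment, N m; "opening": finger opening in m; "finger_force": force on a finger pad.
Only numpy, scipy, OpenCV 4.12 (cv2) and the standard library are available. Lean on these libraries where they do the work, as an engineer would, in place of code of your own. Each camera call takes 0.05 s, during which the arm holds its last target. There are 200 camera calls.

## Working session

There is one attempt and no reset: what is moved stays moved. The work goes in short steps, Python scripts to look and compute and a tool call to move; the robot and the scene stay as the last step left them, time stands still between calls to the robot, and variables do not carry over. Pictures are saved under pics/ and viewed, at most 10 in all, crops included, and the job is handed in when it is done.

Besides the shell and the picture viewer there is one more tool, called after "Request:" as name(argument=value, ...) on one line, values as JSON. step_arm: Moves the arm, as the interface text tells. Its arguments: {"type":"object","properties":{"series":{"type":"array"},"newtons":{"type":"number"}},"required":["series"]}

```bash
mkdir -p pics
cat > h.py <<'E'
import numpy as np, cv2
from bench import ctrl
def grab(n,f):
    d=ctrl.grab_frame(n); cv2.imwrite('pics/'+f,d['img']); np.savez('pics/'+f+'.npz',**{k:np.array(v) for k,v in d.items()}); return d
def load(f): return dict(np.load('pics/'+f+'.npz'))
def w(d,u,v,z):
    P=np.array(d['pose']); r=P[:3,:3]@np.array([(u-d['cx'])/d['fx'],(v-d['cy'])/d['fy'],1]); o=P[:3,3]
    return o+r*(z-o[2])/r[2]
E
python3 - <<'E'
from h import *
for n in('scene','top'):
    d=grab(n,n+'1.png'); print(n,d['fx'],np.round(d['pose'],3).tolist())
print(ctrl.read_state())
E
```

```text
scene 412.3024248793983 [[-0.35, 0.601, -0.719, 1.166], [0.936, 0.24, -0.256, 0.289], [0.019, -0.763, -0.647, 0.671], [0.0, 0.0, 0.0, 1.0]]
top 440.2681718986076 [[0.001, -0.982, 0.188, 0.368], [-1.0, -0.002, -0.005, 0.104], [0.005, -0.188, -0.982, 1.107], [0.0, 0.0, 0.0, 1.0]]
{'clock': 0.1, 'joints': array([ 9.44492890e-01,  5.28368695e-01,  1.43378313e+00, -3.69090892e-07,
        1.18142883e+00, -1.78506273e-01]), 'qvel': array([ 3.09608346e-04, -2.43985063e-03, -3.90761882e-03, -9.10212200e-04,
        6.00300684e-05,  2.88983842e-04]), 'joint_efforts': array([-2.52724817e-05, -4.43306208e+01, -1.78586519e+01, -2.01656176e-04,
        3.89056731e-03,  4.03133782e-06]), 'position': array([0.2701996 , 0.5628481 , 0.23043141]), 'orientation': array([ 2.22032393e-01,  9.75038783e-01, -9.14668519e-04, -3.89125654e-04]), 'wrist_force': array([0.60565792, 0.90944148, 0.45142087]), 'ft_torque': array([ 0.00080259,  0.00317312, -0.02862237]), 'finger_force': 0.0, 'opening': 0.08561538518213774}
```

View pics/scene1.png

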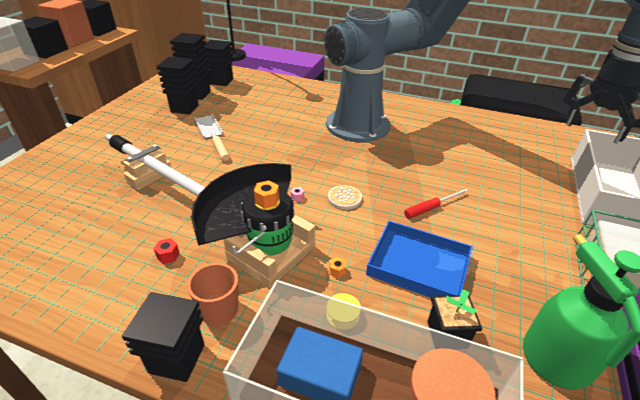

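View pics/top1.png

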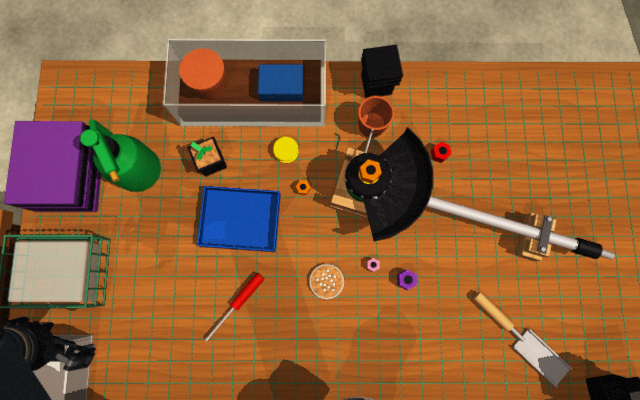

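The scene and top views show these candidates (top-view pixels):
- Orange on the trimmer head (370,171).
- Small orange on the bench (303,187).
- Pink (373,265), purple (407,280) and red (442,151), which are all excluded by colour.

The larger orange one, fitted on the trimmer, matches the description. I'll confirm it in an enlarged crop.

Run:
```python
from h import *
d=load('top1.png')
cv2.imwrite('pics/crop1.png',cv2.resize(d['img'][130:210,285:395],None,fx=7,fy=7,interpolation=cv2.INTER_CUBIC))
print('knob',w(d,370,170,.181),'tray',[w(d,u,v,.03).round(3) for u,v in((201,186),(280,190),(276,251),(197,246))])
for n,u,v,z in(('seed',207,150,.1),('clay',375,112,.085),('spool',286,149,.026),('dish',326,281,.017)):print(n,w(d,u,v,z).round(3))
```

```text
knob [ 0.61241625 -0.01514293  0.181     ] tray [array([0.61, 0.39, 0.03]), array([0.6  , 0.192, 0.03 ]), array([0.448, 0.199, 0.03 ]), array([0.46 , 0.392, 0.03 ])]
seed [0.682 0.361 0.1  ]
clay [ 0.785 -0.043  0.085]
spool [0.708 0.179 0.026]
dish [0.376 0.077 0.017]
```

View pics/crop1.png

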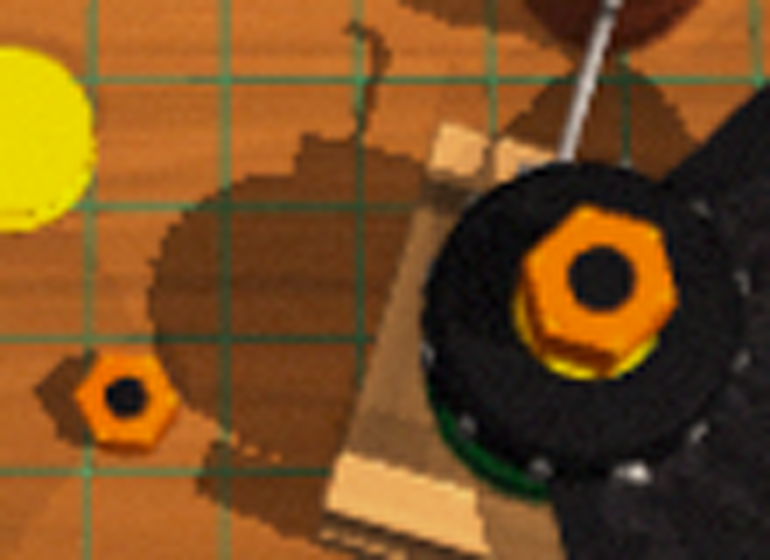

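The crop shows the larger orange hex knob on the black head, its top centre at about top-view pixel (370.7,169.7). The small orange knob on the bench is clearly the decoy. I'm setting out for a point above the knob.

Request:
step_arm(series=[{"slide": [-0.02,-0.014,-0.02],"twist": 0.1,"fingers": 1},{"slide": [-0.05,-0.034,-0.05],"twist": 0.2,"fingers": 1},{"slide": [-0.09,-0.06,-0.07],"twist": 0.3,"fingers": 1},{"slide": [-0.13,-0.087,-0.07],"twist": 0.4,"fingers": 1},{"slide": [-0.17,-0.114,-0.07],"twist": 0.5,"fingers": 1},{"slide": [-0.21,-0.14,-0.07],"twist": 0.6,"fingers": 1},{"slide": [-0.25,-0.167,-0.07],"twist": 0.7,"fingers": 1},{"slide": [-0.28,-0.187,-0.07],"twist": 0.8,"fingers": 1},{"slide": [-0.31,-0.207,-0.07],"twist": 0.9,"fingers": 1},{"slide": [-0.34,-0.226,-0.07],"twist": 1,"fingers": 1}])

```text
clock: 1.1
position: [0.4795, 0.2108, 0.301]
orientation: [0.58, 0.815, -0.0, -0.0]
wrist_force: [0.4, 0.0, 0.7]
opening: 0.0856
finger_force: 0.0
```

Request:
step_arm(series=[{"slide": [-0.03,0.006,0],"twist": 0.12,"fingers": 1},{"slide": [-0.07,0.014,0],"twist": 0.24,"fingers": 1},{"slide": [-0.11,0.022,0],"twist": 0.36,"fingers": 1},{"slide": [-0.15,0.03,0],"twist": 0.48,"fingers": 1},{"slide": [-0.19,0.038,0],"twist": 0.6,"fingers": 1},{"slide": [-0.22,0.044,0],"twist": 0.7,"fingers": 1},{"slide": [-0.245,0.049,0],"twist": 0.8,"fingers": 1},{"slide": [-0.26,0.052,0],"twist": 0.9,"fingers": 1},{"slide": [-0.26,0.052,0],"twist": 1,"fingers": 1},{"slide": [-0.26,0.052,0],"twist": 1,"fingers": 1}])

```text
clock: 2.1
position: [0.6142, -0.0163, 0.3005]
orientation: [0.847, 0.532, -0.001, -0.001]
wrist_force: [0.2, 0.1, 0.5]
opening: 0.0854
finger_force: 0.0
```

Run:
```python
from h import *
d=grab('wrist','w1.png');print(d['fx'],np.round(d['pose'],4).tolist())
s=ctrl.read_state();print(s['position'],s['orientation'],s['joints'])
```

```text
282.208301191451 [[0.9013, -0.4161, -0.1203, 0.6451], [-0.4332, -0.8667, -0.2473, 0.0473], [-0.0014, 0.2751, -0.9614, 0.4422], [0.0, 0.0, 0.0, 1.0]]
[ 0.61399818 -0.01575594  0.30065296] [ 8.46153741e-01  5.32938331e-01 -5.01863479e-04 -5.74610568e-04] [-2.07439290e-01  4.45293159e-01  1.37563753e+00  1.31085532e-04
  1.32218251e+00  2.39185608e-01]
```

View pics/w1.png

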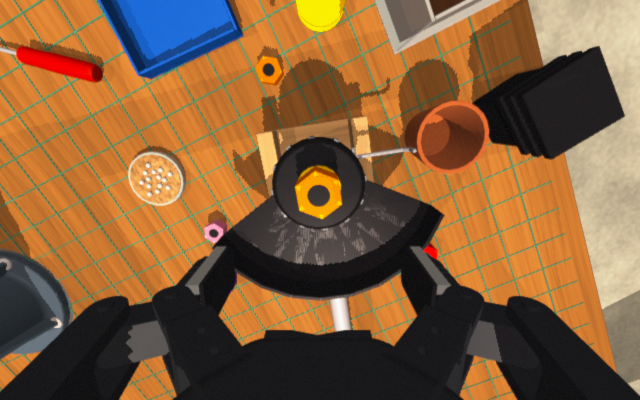

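The wrist view shows the knob at about (318,193), between the open fingers. I'm enlarging it to get the hex angle.

Run:
```python
from h import *
d=load('w1.png')
cv2.imwrite('pics/crop2.png',cv2.resize(d['img'][155:230,275:365],None,fx=8,fy=8,interpolation=cv2.INTER_CUBIC))
```

```text
(no output)
```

View pics/crop2.png

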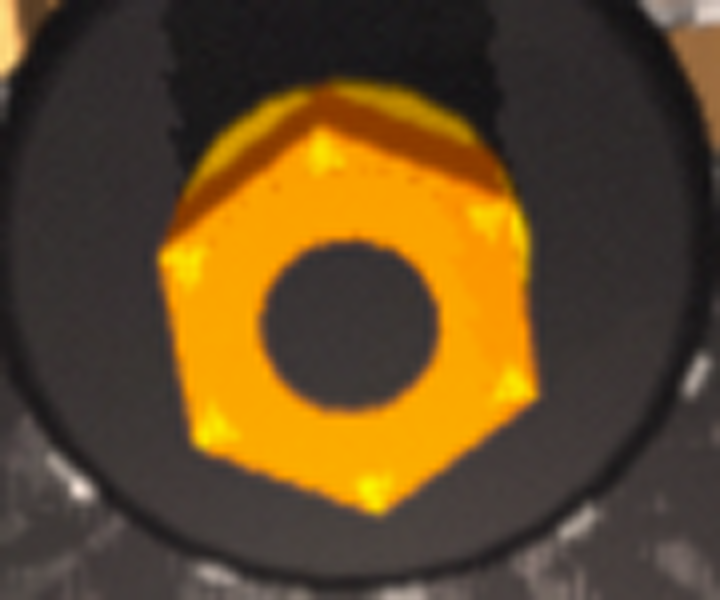

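The hex's top vertices in the crop are at (322,125), (160,255), (195,445), (380,515), (538,395) and (520,205), with the centre at about (351,325).

Run:
```python
from h import *
d=load('w1.png')
P=np.array([w(d,275+(a+.5)/8-.5,155+(b+.5)/8-.5,.181) for a,b in((322,125),(160,255),(195,445),(380,515),(538,395),(520,205))])[:,:2]
c=P.mean(0);q=P-c;z=q[:,0]+1j*q[:,1]
print(c,abs(z),np.degrees(np.angle((z**6/abs(z)**5).sum()))/6)
print(w(d,275+351/8,155+325/8,.181))
s=load('top1.png')
print(np.degrees(np.angle(z)))
```

```text
[ 0.61551441 -0.01583171] [0.02452198 0.02444599 0.02431494 0.02426227 0.02402826 0.0246393 ] 12.569473808413909
[ 0.6155868  -0.01624577  0.181     ]
[  72.73275146  133.53216286 -167.5441449  -107.60522835  -46.76343035
   11.08156578]
```

Request:
step_arm(series=[{"slide": [0,0.001,0.01],"twist": 0.15,"fingers": 1},{"slide": [0,0.001,0.02],"twist": 0.3,"fingers": 1},{"slide": [0,0.001,0.03],"twist": 0.45,"fingers": 1},{"slide": [0,0.001,0.04],"twist": 0.6,"fingers": 1},{"slide": [0,0.001,0.05],"twist": 0.75,"fingers": 1},{"slide": [0,0.001,0.06],"twist": 0.9,"fingers": 1},{"slide": [0,0.001,0.07],"twist": 1,"fingers": 1},{"slide": [0,0.001,0.07],"twist": 1,"fingers": 1},{"slide": [0,0.001,0.07],"twist": 1,"fingers": 1},{"slide": [0,0.001,0.07],"twist": 1,"fingers": 1}])

```text
clock: 3.15
position: [0.6156, -0.0159, 0.232]
orientation: [0.986, 0.169, 0.001, 0.0]
wrist_force: [-0.2, 0.1, 0.5]
opening: 0.0854
finger_force: 0.0
```

Request:
step_arm(series=[{"slide": [0,0,0],"twist": 0.15,"fingers": 1},{"slide": [0,0,0],"twist": 0.3,"fingers": 1},{"slide": [0,0,0],"twist": 0.45,"fingers": 1},{"slide": [0,0,0],"twist": 0.6,"fingers": 1},{"slide": [0,0,0],"twist": 0.75,"fingers": 1},{"slide": [0,0,0],"twist": 0.9,"fingers": 1},{"slide": [0,0,0],"twist": 1,"fingers": 1},{"slide": [0,0,0],"twist": 1,"fingers": 1},{"slide": [0,0,0],"twist": 1,"fingers": 1},{"slide": [0,0,0],"twist": 1,"fingers": 1}])

```text
clock: 4.15
position: [0.6154, -0.0161, 0.2316]
orientation: [0.975, -0.221, 0.0, -0.0]
wrist_force: [0.7, -0.2, -0.8]
opening: 0.0855
finger_force: 0.0
```

Request:
step_arm(series=[{"slide": [0,0,0],"twist": 0.15,"fingers": 1},{"slide": [0,0,0],"twist": 0.3,"fingers": 1},{"slide": [0,0,0],"twist": 0.49,"fingers": 1},{"slide": [0,0,0.01],"twist": 0.49,"fingers": 1},{"slide": [0,0,0.025],"twist": 0.49,"fingers": 1},{"slide": [0,0,0.04],"twist": 0.49,"fingers": 1},{"slide": [0,0,0.055],"twist": 0.49,"fingers": 1},{"slide": [0,0,0.068],"twist": 0.49,"fingers": 1},{"slide": [0,0,0.077],"twist": 0.49,"fingers": 1},{"slide": [0,0,0.077],"twist": 0.49,"fingers": 1}])

```text
clock: 5.15
position: [0.6143, -0.0159, 0.1526]
orientation: [0.915, -0.404, -0.002, 0.0]
wrist_force: [-0.2, -0.1, 0.9]
opening: 0.0855
finger_force: 0.0
```

Request:
step_arm(newtons=45, series=[{"slide": [0,0,0],"twist": 0,"fingers": 0.3},{"slide": [0,0,0],"twist": 0,"fingers": 0},{"slide": [0,0,0],"twist": 0,"fingers": -0.1},{"slide": [0,0,0],"twist": 0,"fingers": -0.3},{"slide": [0,0,0],"twist": 0,"fingers": -1},{"slide": [0,0,0],"twist": 0,"fingers": -1},{"slide": [0,0,0],"twist": 0,"fingers": -1},{"slide": [0,0,0],"twist": 0,"fingers": -1},{"slide": [0,0,0],"twist": 0,"fingers": -1},{"slide": [0,0,0],"twist": 0,"fingers": -1}])

```text
clock: 6.15
position: [0.6148, -0.0168, 0.1553]
orientation: [0.915, -0.404, 0.0, 0.001]
wrist_force: [-3.7, -3.2, 6.7]
opening: 0.0413
finger_force: 46.5
```

Run:
```python
from h import *
s=ctrl.read_state();print({k:np.round(s[k],4) for k in('position','orientation','wrist_force','ft_torque','opening','finger_force')}, s['joints'][5])
```

```text
{'position': array([ 0.6148, -0.0168,  0.1553]), 'orientation': array([ 9.147e-01, -4.042e-01,  1.000e-04,  7.000e-04]), 'wrist_force': array([-3.655 , -3.1591,  6.6705]), 'ft_torque': array([-0.4472,  0.5874,  0.0614]), 'opening': np.float64(0.0413), 'finger_force': np.float64(46.4908)} 2.1957353495622853
```

Request:
step_arm(series=[{"slide": [0,0,0],"twist": -0.03,"fingers": -1},{"slide": [0,0,0],"twist": -0.06,"fingers": -1},{"slide": [0,0,0],"twist": -0.09,"fingers": -1},{"slide": [0,0,0],"twist": -0.11,"fingers": -1},{"slide": [0,0,0],"twist": -0.11,"fingers": -1},{"slide": [0,0,0],"twist": -0.11,"fingers": -1},{"slide": [0,0,0],"twist": -0.11,"fingers": -1},{"slide": [0,0,0],"twist": -0.11,"fingers": -1},{"slide": [0,0,0],"twist": -0.11,"fingers": -1},{"slide": [0,0,0],"twist": -0.11,"fingers": -1}])

```text
clock: 7.15
position: [0.6148, -0.0168, 0.1553]
orientation: [0.931, -0.365, -0.0, 0.0]
wrist_force: [-3.5, -3.3, 6.3]
opening: 0.0411
finger_force: 46.5
```

```bash
cat >> h.py <<'E'
def st():
    s=ctrl.read_state();x,y,_,_=s['orientation'];print({k:np.round(s[k],4).tolist() for k in('position','wrist_force','ft_torque','opening','finger_force')},'j6',np.degrees(s['joints'][5]).round(1),'yaw',np.degrees(np.arctan2(y*y-x*x,2*x*y)).round(2))
E
python3 -c "from h import *;st()"
```

```text
{'position': [0.6148, -0.0168, 0.1553], 'wrist_force': [-3.4766, -3.2783, 6.2553], 'ft_torque': [-0.4618, 0.5865, -0.4143], 'opening': 0.0411, 'finger_force': 46.5045} j6 121.0 yaw -132.86
```

Request:
step_arm(series=[{"slide": [0,0,0],"twist": 0.03,"fingers": -1},{"slide": [0,0,0],"twist": 0.08,"fingers": -1},{"slide": [0,0,0],"twist": 0.12,"fingers": -1},{"slide": [0,0,0],"twist": 0.16,"fingers": -1},{"slide": [0,0,0],"twist": 0.2,"fingers": -1},{"slide": [0,0,0],"twist": 0.22,"fingers": -1},{"slide": [0,0,0],"twist": 0.22,"fingers": -1},{"slide": [0,0,0],"twist": 0.22,"fingers": -1},{"slide": [0,0,0],"twist": 0.22,"fingers": -1},{"slide": [0,0,0],"twist": 0.22,"fingers": -1}])

```text
clock: 8.15
position: [0.6148, -0.0167, 0.1553]
orientation: [0.897, -0.443, 0.0, 0.001]
wrist_force: [-3.4, -2.8, 6.1]
opening: 0.0412
finger_force: 46.6
```

```bash
python3 -c "from h import *;st()"
```

```text
{'position': [0.6148, -0.0167, 0.1553], 'wrist_force': [-3.4367, -2.755, 6.1254], 'ft_torque': [-0.341, 0.6279, 0.3208], 'opening': 0.0412, 'finger_force': 46.5533} j6 130.7 yaw -142.55
```

Request:
step_arm(series=[{"slide": [0,0,0],"twist": 0.02,"fingers": -1},{"slide": [0,0,0],"twist": 0.04,"fingers": -1},{"slide": [0,0,0],"twist": 0.06,"fingers": -1},{"slide": [0,0,0],"twist": 0.07,"fingers": -1},{"slide": [0,0,0],"twist": 0.07,"fingers": -1},{"slide": [0,0,0],"twist": 0.07,"fingers": -1},{"slide": [0,0,0],"twist": 0.07,"fingers": -1},{"slide": [0,0,0],"twist": 0.07,"fingers": -1},{"slide": [0,0,0],"twist": 0.07,"fingers": -1},{"slide": [0,0,0],"twist": 0.07,"fingers": -1}])

```text
clock: 9.15
position: [0.6149, -0.0166, 0.1554]
orientation: [0.884, -0.467, 0.0, 0.001]
wrist_force: [-4.1, -2.9, 6.1]
opening: 0.0409
finger_force: 46.6
```

```bash
python3 -c "from h import *;st()"
```

```text
{'position': [0.6149, -0.0166, 0.1554], 'wrist_force': [-4.0786, -2.8974, 6.1089], 'ft_torque': [-0.3023, 0.5994, 0.4028], 'opening': 0.0409, 'finger_force': 46.5717} j6 133.8 yaw -145.69
```

Request:
step_arm(series=[{"slide": [0,0,0],"twist": 0.03,"fingers": -1},{"slide": [0,0,0],"twist": 0.06,"fingers": -1},{"slide": [0,0,0],"twist": 0.08,"fingers": -1},{"slide": [0,0,0],"twist": 0.1,"fingers": -1},{"slide": [0,0,0],"twist": 0.1,"fingers": -1},{"slide": [0,0,0],"twist": 0.1,"fingers": -1},{"slide": [0,0,0],"twist": 0.1,"fingers": -1},{"slide": [0,0,0],"twist": 0.1,"fingers": -1},{"slide": [0,0,0],"twist": 0.1,"fingers": -1},{"slide": [0,0,0],"twist": 0.1,"fingers": -1}])

```text
clock: 10.15
position: [0.6153, -0.0162, 0.1556]
orientation: [0.865, -0.502, 0.0, 0.0]
wrist_force: [-2.4, -1.7, 7.0]
opening: 0.0414
finger_force: 46.6
```

```bash
python3 -c "from h import *;st()"
```

```text
{'position': [0.6153, -0.0162, 0.1556], 'wrist_force': [-2.3617, -1.6883, 6.9986], 'ft_torque': [-0.204, 0.5764, 0.3901], 'opening': 0.0414, 'finger_force': 46.616} j6 138.4 yaw -150.21
```

Turning clockwise, the torque stays flat at about 0.39 N m and the knob rises, while anticlockwise it climbs springily. So the thread is left-handed and clockwise unscrews it. I'm opening the fingers and rewinding the wrist for a full clockwise stroke.

Request:
step_arm(series=[{"slide": [0,0,0],"twist": -0.03,"fingers": -1},{"slide": [0,0,0],"twist": -0.06,"fingers": 1},{"slide": [0,0,0],"twist": -0.06,"fingers": 1},{"slide": [0,0,0],"twist": -0.06,"fingers": 1},{"slide": [0,0,0],"twist": -0.06,"fingers": 1},{"slide": [0,0,0],"twist": -0.06,"fingers": 1},{"slide": [0,0,-0.002],"twist": -0.06,"fingers": 1},{"slide": [0,0,-0.002],"twist": -0.2,"fingers": 1},{"slide": [0,0,-0.002],"twist": -0.38,"fingers": 1},{"slide": [0,0,-0.002],"twist": -0.5,"fingers": 1}])

```text
clock: 11.15
position: [0.6154, -0.0161, 0.1565]
orientation: [0.947, -0.322, 0.0, -0.0]
wrist_force: [0.0, 0.1, 0.6]
opening: 0.0852
finger_force: 0.0
```

Request:
step_arm(series=[{"slide": [0,0,0],"twist": -0.15,"fingers": 1},{"slide": [0,0,0],"twist": -0.3,"fingers": 1},{"slide": [0,0,0],"twist": -0.45,"fingers": 1},{"slide": [0,0,0],"twist": -0.6,"fingers": 1},{"slide": [0,0,0],"twist": -0.75,"fingers": 1},{"slide": [0,0,0],"twist": -0.9,"fingers": 1},{"slide": [0,0,0],"twist": -1,"fingers": 1},{"slide": [0,0,0],"twist": -1,"fingers": 1},{"slide": [0,0,0],"twist": -1,"fingers": 1},{"slide": [0,0,0],"twist": -1,"fingers": 1}])

```text
clock: 12.15
position: [0.6153, -0.0161, 0.1563]
orientation: [0.998, 0.062, 0.0, 0.0]
wrist_force: [0.2, 0.1, 0.1]
opening: 0.0856
finger_force: 0.0
```

Request:
step_arm(series=[{"slide": [0,0,0],"twist": -0.15,"fingers": 1},{"slide": [0,0,0],"twist": -0.3,"fingers": 1},{"slide": [0,0,0],"twist": -0.45,"fingers": 1},{"slide": [0,0,0],"twist": -0.6,"fingers": 1},{"slide": [0,0,0],"twist": -0.75,"fingers": 1},{"slide": [0,0,0],"twist": -0.9,"fingers": 1},{"slide": [0,0,0],"twist": -1,"fingers": 1},{"slide": [0,0,0],"twist": -1,"fingers": 1},{"slide": [0,0,0],"twist": -1,"fingers": 1},{"slide": [0,0,0],"twist": -1,"fingers": 1}])

```text
clock: 13.15
position: [0.6153, -0.0161, 0.1563]
orientation: [0.898, 0.439, 0.0, 0.0]
wrist_force: [0.0, 0.1, -0.7]
opening: 0.0856
finger_force: 0.0
```

Request:
step_arm(series=[{"slide": [0,0,0],"twist": -0.15,"fingers": 1},{"slide": [0,0,0],"twist": -0.3,"fingers": 1},{"slide": [0,0,0],"twist": -0.45,"fingers": 1},{"slide": [0,0,0],"twist": -0.6,"fingers": 1},{"slide": [0,0,0],"twist": -0.75,"fingers": 1},{"slide": [0,0,0],"twist": -0.9,"fingers": 1},{"slide": [0,0,0],"twist": -1,"fingers": 1},{"slide": [0,0,0],"twist": -1,"fingers": 1},{"slide": [0,0,0],"twist": -1,"fingers": 1},{"slide": [0,0,0],"twist": -1,"fingers": 1}])

```text
clock: 14.15
position: [0.6153, -0.0161, 0.1563]
orientation: [0.662, 0.75, -0.0, -0.0]
wrist_force: [1.4, -0.4, 0.4]
opening: 0.0854
finger_force: 0.0
```

Request:
step_arm(series=[{"slide": [0,0,0],"twist": -0.15,"fingers": 1},{"slide": [0,0,0],"twist": -0.3,"fingers": 1},{"slide": [0,0,0],"twist": -0.45,"fingers": 1},{"slide": [0,0,0],"twist": -0.6,"fingers": 1},{"slide": [0,0,0],"twist": -0.75,"fingers": 1},{"slide": [0,0,0],"twist": -0.9,"fingers": 1},{"slide": [0,0,0],"twist": -1,"fingers": 1},{"slide": [0,0,0],"twist": -1,"fingers": 1},{"slide": [0,0,0],"twist": -1,"fingers": 1},{"slide": [0,0,0],"twist": -1,"fingers": 1}])

```text
clock: 15.15
position: [0.6153, -0.0161, 0.1563]
orientation: [0.325, 0.946, 0.0, 0.0]
wrist_force: [-0.5, 0.3, 0.2]
opening: 0.0852
finger_force: 0.0
```

Request:
step_arm(series=[{"slide": [0,0,0],"twist": -0.15,"fingers": 1},{"slide": [0,0,0],"twist": -0.3,"fingers": 1},{"slide": [0,0,0],"twist": -0.45,"fingers": 1},{"slide": [0,0,0],"twist": -0.6,"fingers": 1},{"slide": [0,0,0],"twist": -0.75,"fingers": 1},{"slide": [0,0,0],"twist": -0.9,"fingers": 1},{"slide": [0,0,0],"twist": -0.9,"fingers": 1},{"slide": [0,0,0],"twist": -0.9,"fingers": 1},{"slide": [0,0,0],"twist": -0.9,"fingers": 1},{"slide": [0,0,0],"twist": -0.9,"fingers": 1}])

```text
clock: 16.15
position: [0.6153, -0.0161, 0.1563]
orientation: [-0.023, 1.0, 0.0, 0.0]
wrist_force: [0.1, -0.4, 0.2]
opening: 0.0854
finger_force: 0.0
```

Run:
```python
from h import *
st()
d=grab('wrist','w2.png')
P=d['pose'];q=P[:3,:3].T@(np.array([.6155,-.016,.181])-P[:3,3]);u,v=int(d['cx']+d['fx']*q[0]/q[2]),int(d['cy']+d['fy']*q[1]/q[2])
print(u,v);a,b=max(v-60,0),max(u-80,0);print(a,b)
cv2.imwrite('pics/crop3.png',cv2.resize(d['img'][a:a+120,b:b+160],None,fx=5,fy=5,interpolation=cv2.INTER_CUBIC))
```

```text
{'position': [0.6153, -0.0161, 0.1563], 'wrist_force': [0.1393, -0.4072, 0.2019], 'ft_torque': [0.0204, 0.0588, -0.0052], 'opening': 0.0854, 'finger_force': 0.0} j6 -104.5 yaw 92.62
316 274
214 236
```

View pics/crop3.png

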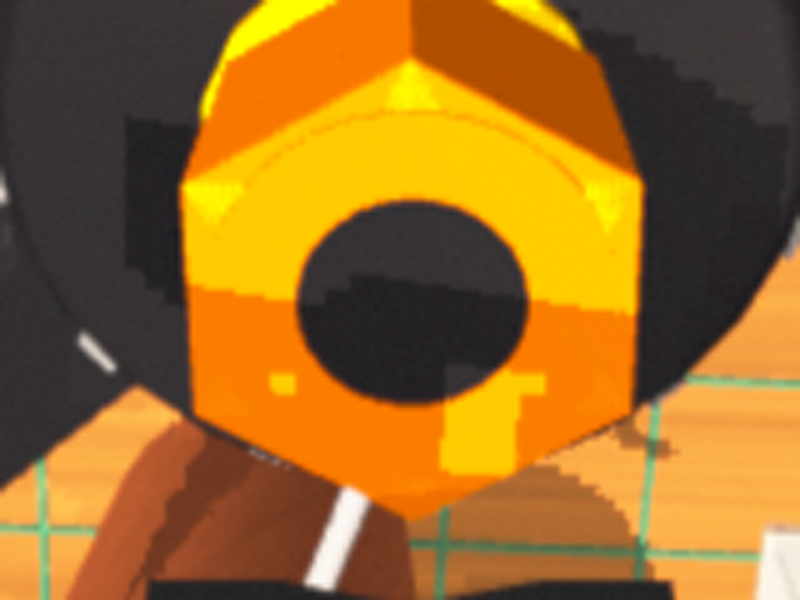

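The hex is square to the fingers: its left and right flats run vertical in the crop. I'm gripping and unscrewing clockwise, rising 2 mm per 45°.

Request:
step_arm(newtons=50, series=[{"slide": [0,0,0],"twist": 0,"fingers": 0.3},{"slide": [0,0,0],"twist": 0,"fingers": 0},{"slide": [0,0,0],"twist": 0,"fingers": -0.1},{"slide": [0,0,0],"twist": 0,"fingers": -0.3},{"slide": [0,0,0],"twist": 0,"fingers": -1},{"slide": [0,0,0],"twist": 0,"fingers": -1},{"slide": [0,0,0],"twist": 0.05,"fingers": -1},{"slide": [0,0,0],"twist": 0.1,"fingers": -1},{"slide": [0,0,0],"twist": 0.15,"fingers": -1},{"slide": [0,0,0],"twist": 0.2,"fingers": -1}])

```text
clock: 17.2
position: [0.6156, -0.016, 0.1566]
orientation: [0.055, 0.998, -0.0, 0.0]
wrist_force: [0.6, 0.9, 2.3]
opening: 0.0407
finger_force: 51.8
```

```bash
python3 -c "from h import *;st()"
```

```text
{'position': [0.6156, -0.016, 0.1566], 'wrist_force': [0.5905, 0.898, 2.3303], 'ft_torque': [0.1745, 0.0498, 0.4574], 'opening': 0.0407, 'finger_force': 51.8166} j6 -95.6 yaw 83.71
```

Request:
step_arm(series=[{"slide": [0,0,-0.0002],"twist": 0.1,"fingers": -1},{"slide": [0,0,-0.0004],"twist": 0.2,"fingers": -1},{"slide": [0,0,-0.0006],"twist": 0.3,"fingers": -1},{"slide": [0,0,-0.0008],"twist": 0.4,"fingers": -1},{"slide": [0,0,-0.001],"twist": 0.5,"fingers": -1},{"slide": [0,0,-0.0012],"twist": 0.6,"fingers": -1},{"slide": [0,0,-0.0014],"twist": 0.7,"fingers": -1},{"slide": [0,0,-0.0016],"twist": 0.8,"fingers": -1},{"slide": [0,0,-0.0018],"twist": 0.9,"fingers": -1},{"slide": [0,0,-0.002],"twist": 1,"fingers": -1}])

```text
clock: 18.2
position: [0.6157, -0.0166, 0.158]
orientation: [0.434, 0.901, -0.0, 0.001]
wrist_force: [0.9, -0.0, -1.8]
opening: 0.0414
finger_force: 51.2
```

```bash
python3 -c "from h import *;st()"
```

```text
{'position': [0.6157, -0.0166, 0.158], 'wrist_force': [0.9392, -0.0423, -1.7614], 'ft_torque': [-0.1006, -0.1631, 0.0506], 'opening': 0.0414, 'finger_force': 51.2425} j6 -50.4 yaw 38.53
```

Request:
step_arm(series=[{"slide": [0,0,-0.0002],"twist": 0.1,"fingers": -1},{"slide": [0,0,-0.0004],"twist": 0.2,"fingers": -1},{"slide": [0,0,-0.0006],"twist": 0.3,"fingers": -1},{"slide": [0,0,-0.0008],"twist": 0.4,"fingers": -1},{"slide": [0,0,-0.001],"twist": 0.5,"fingers": -1},{"slide": [0,0,-0.0012],"twist": 0.6,"fingers": -1},{"slide": [0,0,-0.0014],"twist": 0.7,"fingers": -1},{"slide": [0,0,-0.0016],"twist": 0.8,"fingers": -1},{"slide": [0,0,-0.0018],"twist": 0.9,"fingers": -1},{"slide": [0,0,-0.002],"twist": 1,"fingers": -1}])

```text
clock: 19.2
position: [0.6151, -0.0162, 0.1599]
orientation: [0.746, 0.666, -0.0, -0.0]
wrist_force: [0.9, -0.5, -0.5]
opening: 0.0411
finger_force: 51.3
```

Run:
```python
from h import *
st()
d=grab('wrist','w3.png')
cv2.imwrite('pics/crop4.png',cv2.resize(d['img'][200:350,216:416],None,fx=4,fy=4,interpolation=cv2.INTER_CUBIC))
```

```text
{'position': [0.6151, -0.0162, 0.1599], 'wrist_force': [0.8824, -0.5063, -0.5222], 'ft_torque': [-0.0184, -0.0128, -0.0275], 'opening': 0.0411, 'finger_force': 51.3484} j6 -5.4 yaw -6.49
```

View pics/crop4.png

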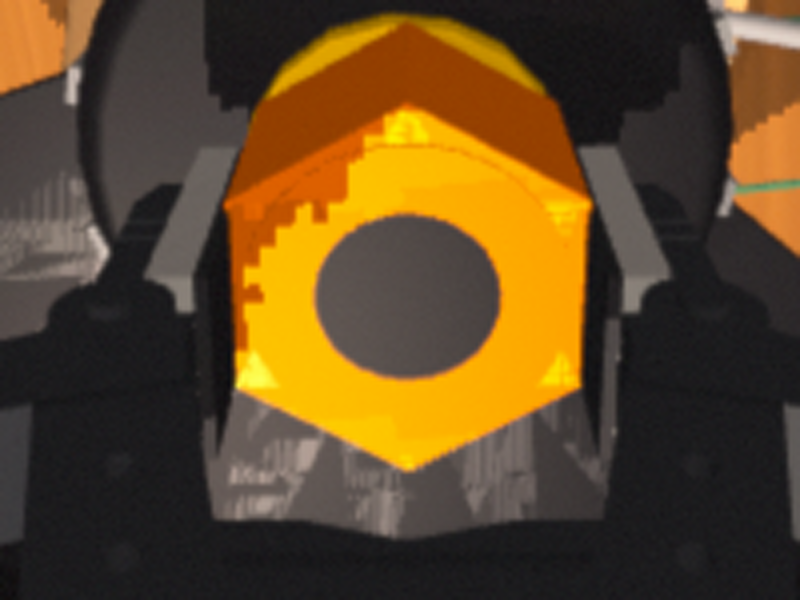

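The crop shows the knob held square between the pads and turning with them, at low torque. I'm carrying on clockwise.

Request:
step_arm(series=[{"slide": [0,0,-0.0002],"twist": 0.1,"fingers": -1},{"slide": [0,0,-0.0004],"twist": 0.2,"fingers": -1},{"slide": [0,0,-0.0006],"twist": 0.3,"fingers": -1},{"slide": [0,0,-0.0008],"twist": 0.4,"fingers": -1},{"slide": [0,0,-0.001],"twist": 0.5,"fingers": -1},{"slide": [0,0,-0.0012],"twist": 0.6,"fingers": -1},{"slide": [0,0,-0.0014],"twist": 0.7,"fingers": -1},{"slide": [0,0,-0.0016],"twist": 0.8,"fingers": -1},{"slide": [0,0,-0.0018],"twist": 0.9,"fingers": -1},{"slide": [0,0,-0.002],"twist": 1,"fingers": -1}])

```text
clock: 20.25
position: [0.615, -0.0161, 0.1619]
orientation: [0.944, 0.33, -0.0, -0.0]
wrist_force: [-0.6, 0.0, -0.7]
opening: 0.0412
finger_force: 51.4
```

Request:
step_arm(series=[{"slide": [0,0,-0.0002],"twist": 0.1,"fingers": -1},{"slide": [0,0,-0.0004],"twist": 0.2,"fingers": -1},{"slide": [0,0,-0.0006],"twist": 0.3,"fingers": -1},{"slide": [0,0,-0.0008],"twist": 0.4,"fingers": -1},{"slide": [0,0,-0.001],"twist": 0.5,"fingers": -1},{"slide": [0,0,-0.0012],"twist": 0.6,"fingers": -1},{"slide": [0,0,-0.0014],"twist": 0.7,"fingers": -1},{"slide": [0,0,-0.0016],"twist": 0.8,"fingers": -1},{"slide": [0,0,-0.0018],"twist": 0.9,"fingers": -1},{"slide": [0,0,-0.002],"twist": 1,"fingers": -1}])

```text
clock: 21.25
position: [0.6151, -0.0161, 0.1639]
orientation: [0.998, -0.056, -0.0, 0.0]
wrist_force: [-0.3, 0.2, -1.0]
opening: 0.041
finger_force: 51.3
```

Request:
step_arm(series=[{"slide": [0,0,-0.0002],"twist": 0.1,"fingers": -1},{"slide": [0,0,-0.0004],"twist": 0.2,"fingers": -1},{"slide": [0,0,-0.0006],"twist": 0.3,"fingers": -1},{"slide": [0,0,-0.0008],"twist": 0.4,"fingers": -1},{"slide": [0,0,-0.001],"twist": 0.5,"fingers": -1},{"slide": [0,0,-0.0012],"twist": 0.6,"fingers": -1},{"slide": [0,0,-0.0014],"twist": 0.7,"fingers": -1},{"slide": [0,0,-0.0016],"twist": 0.8,"fingers": -1},{"slide": [0,0,-0.0018],"twist": 0.9,"fingers": -1},{"slide": [0,0,-0.002],"twist": 1,"fingers": -1}])

```text
clock: 22.25
position: [0.6152, -0.0162, 0.166]
orientation: [0.901, -0.434, -0.0, 0.0]
wrist_force: [0.0, 0.1, -0.0]
opening: 0.0411
finger_force: 51.4
```

```bash
python3 -c "from h import *;st()"
```

```text
{'position': [0.6152, -0.0162, 0.166], 'wrist_force': [0.018, 0.1003, -0.0469], 'ft_torque': [0.0205, -0.0308, -0.0352], 'opening': 0.0411, 'finger_force': 51.3529} j6 129.5 yaw -141.41
```

Request:
step_arm(series=[{"slide": [0,0,-0.0002],"twist": 0.1,"fingers": -1},{"slide": [0,0,-0.0004],"twist": 0.2,"fingers": -1},{"slide": [0,0,-0.0006],"twist": 0.3,"fingers": -1},{"slide": [0,0,-0.0008],"twist": 0.4,"fingers": -1},{"slide": [0,0,-0.001],"twist": 0.5,"fingers": -1},{"slide": [0,0,-0.0015],"twist": 0.5,"fingers": -1},{"slide": [0,0,-0.002],"twist": 0.5,"fingers": -1},{"slide": [0,0,-0.0025],"twist": 0.5,"fingers": -1},{"slide": [0,0,-0.003],"twist": 0.5,"fingers": -1},{"slide": [0,0,-0.0035],"twist": 0.5,"fingers": -1}])

```text
clock: 23.25
position: [0.6153, -0.0161, 0.1699]
orientation: [0.8, -0.6, 0.0, -0.0]
wrist_force: [0.3, 0.7, -0.5]
opening: 0.0407
finger_force: 51.4
```

```bash
python3 -c "from h import *;st()"
```

```text
{'position': [0.6153, -0.0161, 0.1699], 'wrist_force': [0.3365, 0.6976, -0.5261], 'ft_torque': [0.0058, -0.0021, 0.0358], 'opening': 0.0407, 'finger_force': 51.3536} j6 151.9 yaw -163.77
```

Request:
step_arm(series=[{"slide": [0,0,-0.002],"twist": 0,"fingers": -1},{"slide": [0,0,-0.005],"twist": 0,"fingers": -1},{"slide": [0,0,-0.009],"twist": 0,"fingers": -1},{"slide": [0,0,-0.014],"twist": 0,"fingers": -1},{"slide": [0,0,-0.02],"twist": 0,"fingers": -1},{"slide": [0,0,-0.03],"twist": 0,"fingers": -1},{"slide": [0,0,-0.042],"twist": 0,"fingers": -1},{"slide": [0,0,-0.055],"twist": 0,"fingers": -1},{"slide": [0,0,-0.068],"twist": 0,"fingers": -1},{"slide": [0,0,-0.08],"twist": 0,"fingers": -1}])

```text
clock: 24.25
position: [0.6155, -0.0161, 0.2515]
orientation: [0.8, -0.6, 0.001, -0.0]
wrist_force: [-0.3, 0.6, -0.2]
opening: 0.041
finger_force: 51.4
```

Run:
```python
from h import *
st()
d=grab('scene','s2.png')
cv2.imwrite('pics/crop5.png',cv2.resize(d['img'][100:300,180:480],None,fx=2.5,fy=2.5))
```

```text
{'position': [0.6155, -0.0161, 0.2515], 'wrist_force': [-0.3171, 0.5567, -0.1959], 'ft_torque': [0.0273, 0.003, -0.0154], 'opening': 0.041, 'finger_force': 51.3569} j6 151.9 yaw -163.81
```

View pics/crop5.png

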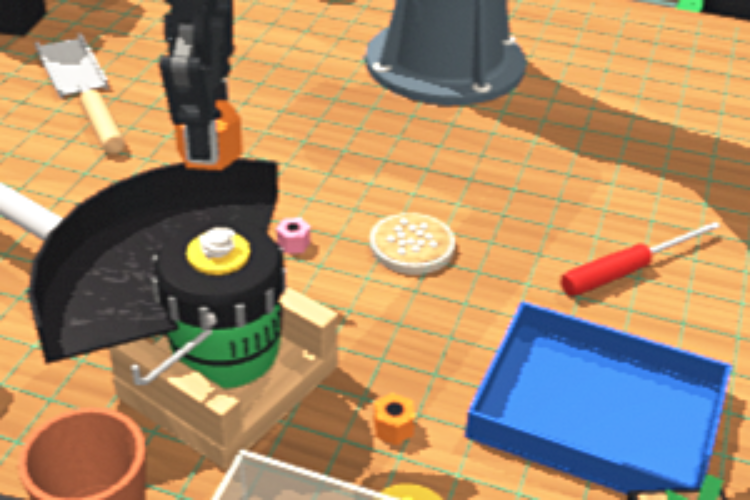

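The crop shows the knob in the fingers, clear of the bare boss. Next I'm carrying it to the tray.

Request:
step_arm(series=[{"slide": [-0.01,0,0],"twist": -0.1,"fingers": -1},{"slide": [-0.035,0,0],"twist": -0.2,"fingers": -1},{"slide": [-0.075,-0.001,0],"twist": -0.35,"fingers": -1},{"slide": [-0.115,-0.001,0],"twist": -0.5,"fingers": -1},{"slide": [-0.155,-0.002,0],"twist": -0.65,"fingers": -1},{"slide": [-0.195,-0.002,0],"twist": -0.8,"fingers": -1},{"slide": [-0.235,-0.003,0],"twist": -0.95,"fingers": -1},{"slide": [-0.275,-0.003,0],"twist": -1,"fingers": -1},{"slide": [-0.305,-0.004,0],"twist": -1,"fingers": -1},{"slide": [-0.32,-0.004,0],"twist": -1,"fingers": -1}])

```text
clock: 25.3
position: [0.5288, 0.2947, 0.25]
orientation: [0.969, -0.247, -0.0, -0.0]
wrist_force: [0.2, -0.6, -0.5]
opening: 0.0411
finger_force: 51.4
```

Request:
step_arm(series=[{"slide": [0,0,0.01],"twist": -0.15,"fingers": -1},{"slide": [0,0,0.03],"twist": -0.3,"fingers": -1},{"slide": [0,0,0.055],"twist": -0.45,"fingers": -1},{"slide": [0,0,0.08],"twist": -0.6,"fingers": -1},{"slide": [0,0,0.105],"twist": -0.75,"fingers": -1},{"slide": [0,0,0.13],"twist": -0.9,"fingers": -1},{"slide": [0,0,0.15],"twist": -1,"fingers": -1},{"slide": [0,0,0.165],"twist": -1,"fingers": -1},{"slide": [0,0,0.17],"twist": -1,"fingers": -1},{"slide": [0,0,0.17],"twist": -1,"fingers": -1}])

```text
clock: 26.3
position: [0.5299, 0.2919, 0.0794]
orientation: [0.99, 0.14, -0.0, 0.0]
wrist_force: [-0.5, 0.7, -0.4]
opening: 0.0411
finger_force: 51.3
```

Run:
```python
from h import *
st()
d=grab('top','t2.png')
cv2.imwrite('pics/crop6.png',cv2.resize(d['img'][150:280,160:340],None,fx=4,fy=4))
```

```text
{'position': [0.5299, 0.2919, 0.0794], 'wrist_force': [-0.4674, 0.6576, -0.4303], 'ft_torque': [0.0374, 0.0393, 0.0302], 'opening': 0.0411, 'finger_force': 51.3257} j6 92.2 yaw -73.89
```

View pics/crop6.png

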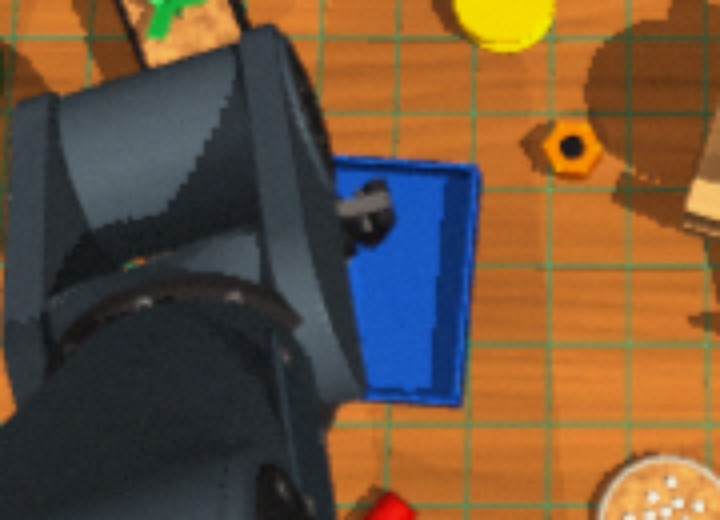

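The gripper is over the tray and inside its walls, with the seedling well clear. I'm lowering, letting go and retreating.

Request:
step_arm(series=[{"slide": [0,0,0.01],"twist": 0,"fingers": -1},{"slide": [0,0,0.02],"twist": 0,"fingers": -1},{"slide": [0,0,0.03],"twist": 0,"fingers": -1},{"slide": [0,0,0.04],"twist": 0,"fingers": -1},{"slide": [0,0,0.05],"twist": 0,"fingers": -1},{"slide": [0,0,0.056],"twist": 0,"fingers": -1},{"slide": [0,0,0.06],"twist": 0,"fingers": -1},{"slide": [0,0,0.063],"twist": 0,"fingers": -1},{"slide": [0,0,0.065],"twist": 0,"fingers": -1},{"slide": [0,0,0.065],"twist": 0,"fingers": -1}])

```text
clock: 27.35
position: [0.5299, 0.2923, 0.0147]
orientation: [0.99, 0.141, -0.0, 0.0]
wrist_force: [0.1, 0.4, -0.1]
opening: 0.0411
finger_force: 51.4
```

Request:
step_arm(newtons=20, series=[{"slide": [0,0,0],"twist": 0,"fingers": 0.1},{"slide": [0,0,0],"twist": 0,"fingers": 0.3},{"slide": [0,0,0],"twist": 0,"fingers": 0.6},{"slide": [0,0,0],"twist": 0,"fingers": 0.8},{"slide": [0,0,0],"twist": 0,"fingers": 0.8},{"slide": [0,0,0],"twist": 0,"fingers": 0.8},{"slide": [0,0,0],"twist": 0,"fingers": 0.8},{"slide": [0,0,0],"twist": 0,"fingers": 0.8},{"slide": [0,0,-0.005],"twist": 0,"fingers": 0.8},{"slide": [0,0,-0.015],"twist": 0,"fingers": 0.8}])

```text
clock: 28.35
position: [0.5293, 0.2921, 0.0296]
orientation: [0.99, 0.141, -0.001, 0.0]
wrist_force: [-0.4, -0.4, -0.1]
opening: 0.0768
finger_force: 0.0
```

Request:
step_arm(series=[{"slide": [0,0,-0.02],"twist": 0,"fingers": 0.8},{"slide": [0,0,-0.04],"twist": 0,"fingers": 0.8},{"slide": [0,0,-0.06],"twist": 0,"fingers": 0.8},{"slide": [0,0,-0.08],"twist": 0,"fingers": 0.8},{"slide": [0,0,-0.1],"twist": 0,"fingers": 0.8},{"slide": [0,0,-0.12],"twist": 0,"fingers": 0.8},{"slide": [0,0,-0.14],"twist": 0,"fingers": 0.8},{"slide": [0,0,-0.16],"twist": 0,"fingers": 0.8},{"slide": [0,0,-0.17],"twist": 0,"fingers": 0.8},{"slide": [0,0,-0.17],"twist": 0,"fingers": 0.8}])

```text
clock: 29.35
position: [0.5309, 0.2927, 0.202]
orientation: [0.99, 0.141, 0.002, -0.0]
wrist_force: [-0.0, 0.2, -0.6]
opening: 0.0768
finger_force: 0.0
```

```bash
python3 -c "
from h import *
st();grab('wrist','w4.png')"
```

```text
{'position': [0.5309, 0.2927, 0.202], 'wrist_force': [-0.0481, 0.2337, -0.6149], 'ft_torque': [0.0059, 0.0154, 0.1154], 'opening': 0.0768, 'finger_force': 0.0} j6 92.1 yaw -73.8
```

View pics/w4.png

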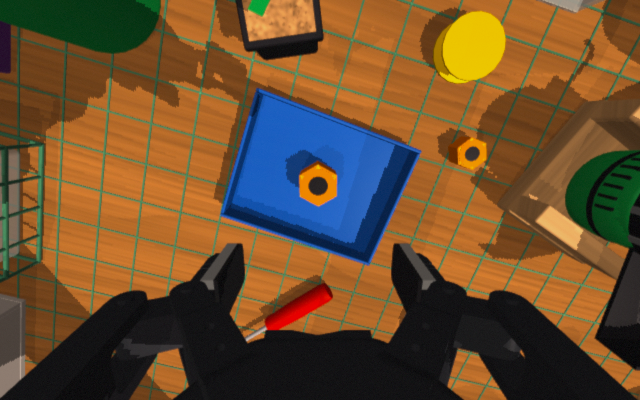

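The knob lies upright near the middle of the tray at (318,185), and the gripper is clear.

```bash
python3 -c "
from h import *
print(ctrl.hand_in())"
```

```text
the job is handed in; nothing more can be done
None
```

The orange knob unscrewed clockwise (left-hand thread); it came off without forcing, now lies in the blue tray with the gripper clear, and the job is handed in (no verdict came back).

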